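Unlock one pastry warmer and flip its toggle on

TASK

Switch on the pastry warmer that is released for use: on the switch console, lift the lock block with the flat bar handle straight up out of its keyway, stand it upright on the floor of the coin tray and let go, then flip the toggle that it was blocking over to on, leaning towards you. The two locks with round knobs stay in place with their toggles off, and the jam jar must not be shifted; do not wrench the lock hard against the console.

Things in the scene. Friction and masses are not known exactly. Their poses are not given: they have to be found in the camera images.
- console: Grey switch console with an aluminium top, 120 (x) x 222 (y) x 45 mm high, screwed down left or right in front of the robot; origin at the centre of its underside; +x away from the robot (turned up to 0.2 rad), +y to the left. Three steel toggle bats stand in a row along y, 66 mm apart, on the side away from the robot; in front of each a wooden lock block stands in a keyway and keeps its bat from swinging over.
- bar_lock_mid (a point): Bar-handled lock, pale wood, loose, 0.13-0.25 kg, in any of the 3 keyways. Body 37 (x) x 47 (y) x 46 mm high; nose on its +x side to x = +30.5 mm; a tongue each side (59 mm over both); on top a flat upright tab; 84 mm high in all. Point on the body's axis, 42 mm above its foot; axes as the console's when in place. About 1.5 mm play in the grooves: comes out only straight up, free after 40 mm of lift.
- bar_lock_tab (a point): Where to pinch the bar lock: the middle of its tab (14 mm thick along the lock's x, 40 mm wide along its y), 2 mm to -x of the body's axis, 66 mm above the lock's foot and 18 mm below the tab's top; 20 mm of tab lies below this point before the body's top.
- knob_lock_a_mid (a point): A lock block with the same body, in another keyway, but with a round mushroom knob (28 mm across, 78 mm total height) in place of the tab; the point is on the body's axis, 39 mm above its foot. It stays.
- knob_lock_b_mid (a point): The other lock block with a round knob, same shape as the first; the point is on the body's axis, 39 mm above its foot. It stays.
- tray: Dark rubber coin tray, empty, stuck to the counter on the side that the console leaves free: 115 (its x) x 170 (its y) x 17 mm high, rim 6 mm thick, inner floor 103 x 158 mm and 5 mm above the counter; origin at the centre of its underside, z up. Turned up to 0.3 rad.
- jar: Jam jar, 62 mm across, 85 mm high, loose, between the console and the tray; origin at the centre of its underside. Bystander.
- bat_left (a joint): Swing of the toggle bat at the +y end of the row, rad: -0.4 = off (leaning away from the robot, +x of the console), 0 = upright, +0.4 = on (leaning towards the robot). Over-centre: it rests only against either stop and snaps over once past upright; it takes about 2 N at the tip to start it off its stop.
- bat_left_tip (a point): Tip of that steel bat: a tapering rod, 9 mm across at the foot, 17 mm near its top, 64 mm from pivot to tip. It turns about an axis along the console's y, pivot at console (30, 66, 45) mm, so the tip is 104 mm above the counter when at rest and moves 50 mm along the console's x from off to on. Point's z runs along the bat.
- slot_left (a point): Panel point at the middle of the keyway on the robot's side of the bat at the +y end, console (-4, 66, 45) mm: foot centre of a lock in this keyway. The keyway is 50 mm wide (y) between two fixed ribs, each 16 mm thick, 40 mm high (to z = 85 mm), at console x -24 to +16 mm, with an upright groove in each side face.
- bat_mid (a joint): Swing of the toggle bat at the middle of the row, rad: -0.4 = off (leaning away from the robot, +x of the console), 0 = upright, +0.4 = on (leaning towards the robot). Over-centre: it rests only against either stop and snaps over once past upright; it takes about 2 N at the tip to start it off its stop.
- bat_mid_tip (a point): Tip of that steel bat: a tapering rod, 9 mm across at the foot, 17 mm near its top, 64 mm from pivot to tip. It turns about an axis along the console's y, pivot at console (30, 0, 45) mm, so the tip is 104 mm above the counter when at rest and moves 50 mm along the console's x from off to on. Point's z runs along the bat.
- slot_mid (a point): Panel point at the middle of the keyway on the robot's side of the bat at the middle, console (-4, 0, 45) mm: foot centre of a lock in this keyway. The keyway is 50 mm wide (y) between two fixed ribs, each 16 mm thick, 40 mm high (to z = 85 mm), at console x -24 to +16 mm, with an upright groove in each side face.
- bat_right (a joint): Swing of the toggle bat at the -y end of the row, rad: -0.4 = off (leaning away from the robot, +x of the console), 0 = upright, +0.4 = on (leaning towards the robot). Over-centre: it rests only against either stop and snaps over once past upright; it takes about 2 N at the tip to start it off its stop.
- bat_right_tip (a point): Tip of that steel bat: a tapering rod, 9 mm across at the foot, 17 mm near its top, 64 mm from pivot to tip. It turns about an axis along the console's y, pivot at console (30, -66, 45) mm, so the tip is 104 mm above the counter when at rest and moves 50 mm along the console's x from off to on. Point's z runs along the bat.
- slot_right (a point): Panel point at the middle of the keyway on the robot's side of the bat at the -y end, console (-4, -66, 45) mm: foot centre of a lock in this keyway. The keyway is 50 mm wide (y) between two fixed ribs, each 16 mm thick, 40 mm high (to z = 85 mm), at console x -24 to +16 mm, with an upright groove in each side face.

How it is judged:
By the outcome, as a careful person would: the job done as asked, in the order asked, and still so for the second after the job is handed in, with the robot touching nothing.
It also fails if it takes over 58 s, if anything falls off the work surface, if the arm or the gripper's body presses on something with over 40 N, if the wrist force passes 120 N, or if a joint passes its speed limit or range.

ROBOT

A 6-joint arm with a two-finger parallel gripper is mounted at the origin on the work surface; the furniture and walls round the work are solid. World frame = base frame: x ahead of the robot, y to its left, z up, the work surface at z = 0. Lengths are in mm, angles in rad, forces in N, time in s.
With the tool pointing down it reaches from about 350 to 875 mm from the base axis. Payload 4.2 kg.
Tool frame: the origin (TCP) lies midway between the tips of the shut fingers; the grasp point (between the pads) lies 19 mm behind it; z points along the fingers, y is the direction in which the jaws open and shut (so a half turn about z gives the same grasp; the last joint's range is limited). The gripper opens to 85 mm and grips with 20 to 120 N. Pads are 22 mm wide; open, the fingers measure 114 mm over their backs; the gripper's body (76 mm by 85 mm) begins 54 mm behind the grasp point. The pads swing forward as they close: fully open they stand 13 mm farther back than shut.
Start: joints at [1.54, 0.385, 0.008, 0, -1.194, -0.259], TCP at [178.568, 598.926, 231.312] pointing down, gripper open.
Joint ranges: [-3.14, 3.14], [-1.21, 2.06], [-1.07, 1.41], [-3.16, 2.05], [-2.99, -0.16], [-3.1, 3.1]. Speed limits (rad/s): [2.79, 2.79, 3.14, 3.14, 3.14, 3.14].

INTERFACE

Orientations are given as a unit quaternion [x, y, z, w].
In Python, from bench import readout, optics, workorder, nets gives the robot as it stands. The module is installed in compiled form; this text tells all that it offers.
- The arm moves only by the tool move_arm, never from a script. Its argument "steps" is a list of rows, each a list of 7 numbers: the opening, from -1 (shut) to 1 (fully open), so that 0 is half open, then the shift along the world's x, y, z in mm, then the turn, a rotation vector about the world's x, y, z in rad. In form: [[gripper, tx, ty, tz, wx, wy, wz], ...]. A call has 1 to 5 rows; each row is the pose to reach, as a shift and turn from the pose commanded when the call began; what a row does not reach only later rows make up. A row lasts 1/12 s, in which the tool goes at most 41.7 mm and 7.16 degrees, less where a joint would pass 70% of its speed; a pose out of reach is approached as far as the arm can. A call with a gripper value outside its range is refused whole. The fingers move at their own pace and stop on an object; the grip force is fixed at half the most. Time passes only in rows, so rows that repeat a pose let the fingers close. It gives the time, the measured TCP pose, the force and the opening at its end, in the units of the state.
- readout.read_state(): the state, without advancing time (a new reading comes with each control period).
- optics.get_image(name): name is "scene" or "top" or "wrist"; returns a dict with "frame" (384x512x3 uint8, blue, green, red), "fx", "fy", "cx", "cy" (pixels), "rvec" (rotation vector, rad) and "tvec" (3), from world to camera coordinates, as OpenCV has them. Camera axes: x right, y down, z forward; pixel columns grow to the right and rows downward; lengths in mm; the calibration is good to about 2 mm. A picture is of the moment at which its call begins. There is no depth.
- workorder.job_done(): hands the job in, once; it reports no verdict.
Trained networks look in a picture, given as the dict that the camera call returned (one of the last four; its "shot" number tells which), for a name from the list of things; names that differ only in an ending like _2 or _b are one class to them, and where a whole thing is asked for, a point or a joint stands for the part that bears it (a point fixed in the world has none). Each returns a list of dicts, best first, with "conf" (0 to 1); they miss things now and then, are a little off and sometimes report something else, mostly with a low value. They report only what shows in the picture. A call takes as long as a camera call.
- nets.silhouettes(name, picture): "region" (384x512 bool, what is visible of it) and "extent" ([left, top, right, bottom] in pixels, round what is visible of it).
- nets.tip_of(name, picture): "uv" ([column, row] in pixels: a listed point, or the origin of a listed thing).
The state is a dict: "clock": time; "joints": joint angles; "joint_vel": joint speeds; "joint_efforts": joint torques, N m; "position": TCP position; "ee_rot": TCP orientation; "contact_force": force on the tool from outside, world axes, zero at the start; "wrist_torque": the same for the moment, N m; "gripper_width": finger opening in mm.
Only numpy, scipy, OpenCV 4.12 (cv2) and the standard library are available. Lean on these libraries where they do the work, as an engineer would, in place of code of your own. Each camera call takes 0.05 s, during which the arm holds its last target.

## Working session

There is one attempt and no reset: what is moved stays moved. The work goes in short steps, Python scripts to look and compute and a tool call to move; the robot and the scene stay as the last step left them, time stands still between calls to the robot, and variables do not carry over. Pictures are saved under pics/ and viewed, and the job is handed in when it is done.

Besides the shell and the picture viewer there is one more tool, called after "Emit:" as name(argument=value, ...), one argument or row to a line, values as JSON. move_arm: Moves the arm, as the interface text tells. Its arguments: {"type":"object","properties":{"steps":{"type":"array","items":{"type":"array","items":{"type":"number"}}}},"required":["steps"]}

```bash
mkdir -p pics; cat > h.py <<'E'
import numpy as np, cv2
from bench import readout, optics, workorder, nets
def save(p,n,marks=()):
    im=p["frame"].copy()
    for u in marks: cv2.circle(im,(int(u[0]),int(u[1])),3,(0,0,255),1)
    cv2.imwrite("pics/"+n+".png",im)
def ray(p,uv):
    R=cv2.Rodrigues(np.array(p["rvec"],float))[0]; t=np.array(p["tvec"],float).ravel()
    d=R.T@np.array([(uv[0]-p["cx"])/p["fx"],(uv[1]-p["cy"])/p["fy"],1]); c=-R.T@t
    return c,d/np.linalg.norm(d)
def atz(p,uv,z):
    c,d=ray(p,uv); return c+d*(z-c[2])/d[2]
def proj(p,X):
    K=np.array([[p["fx"],0,p["cx"]],[0,p["fy"],p["cy"]],[0,0,1.]])
    return cv2.projectPoints(np.array(X,float).reshape(-1,3),np.array(p["rvec"],float),np.array(p["tvec"],float),K,None)[0].reshape(-1,2)
def tri(obs):
    A=np.zeros((3,3));b=np.zeros(3)
    for p,uv in obs:
        c,d=ray(p,uv);M=np.eye(3)-np.outer(d,d);A+=M;b+=M@c
    return np.linalg.solve(A,b)
E
python3 - <<'E'
from h import *
np.set_printoptions(precision=1,suppress=True)
P={n:optics.get_image(n) for n in("scene","top","wrist")}
for n in P:
    save(P[n],n+"0"); p=P[n]
    print(n,ray(p,(p["cx"],p["cy"])))
O={}
for k in ["console","bar_lock_mid","bar_lock_tab","knob_lock_a_mid","tray","jar","bat_left_tip","bat_mid_tip","bat_right_tip","slot_left","slot_mid","slot_right"]:
    for n in P:
        r=nets.tip_of(k,P[n])
        print(k,n,[(np.round(q["uv"],1).tolist(),round(q["conf"],2)) for q in r[:3]])
print(readout.read_state())
E
```

```text
scene (array([129.3, 563.3, 668.6]), array([ 0.4, -0.6, -0.7]))
top (array([ 302. ,   37.7, 1240.8]), array([ 0.2, -0. , -1. ]))
wrist (array([243.7, 580.1, 374.4]), array([-0.3,  0.1, -1. ]))
console scene [([218.8, 285.6], 0.7)]
console top [([184.5, 213.4], 0.96)]
console wrist []
bar_lock_mid scene [([214.9, 255.1], 0.67)]
bar_lock_mid top [([180.2, 211.6], 0.67), ([205.3, 213.7], 0.4)]
bar_lock_mid wrist []
bar_lock_tab scene [([215.2, 248.1], 0.66)]
bar_lock_tab top [([174.9, 210.3], 0.96), ([182.1, 212.8], 0.34)]
bar_lock_tab wrist []
knob_lock_a_mid scene [([189.9, 279.1], 0.56), ([241.6, 239.0], 0.24)]
knob_lock_a_mid top [([148.5, 208.0], 0.82)]
knob_lock_a_mid wrist []
tray scene [([297.6, 186.4], 0.79), ([222.2, 270.3], 0.41)]
tray top [([180.7, 212.8], 0.71)]
tray wrist []
jar scene [([261.9, 234.5], 0.69)]
jar top [([245.1, 209.4], 0.72)]
jar wrist []
bat_left_tip scene [([167.2, 255.9], 0.64)]
bat_left_tip top [([155.1, 179.6], 0.37)]
bat_left_tip wrist []
bat_mid_tip scene [([199.2, 232.4], 0.7), ([167.3, 250.4], 0.61)]
bat_mid_tip top [([183.9, 186.8], 0.44)]
bat_mid
[... 164 characters left out ...]
 [([191.2, 292.1], 0.7)]
slot_left top [([156.0, 207.4], 0.79)]
slot_left wrist []
slot_mid scene [([219.5, 270.0], 0.86)]
slot_mid top [([183.0, 214.4], 0.74), ([185.3, 186.6], 0.35)]
slot_mid wrist []
slot_right scene [([245.4, 250.4], 0.91)]
slot_right top [([208.1, 217.0], 0.58)]
slot_right wrist []
{'clock': 1.95, 'joints': array([ 1.5,  0.4,  0. ,  0. , -1.2, -0.3]), 'joint_vel': array([ 0.,  0.,  0., -0.,  0.,  0.]), 'joint_efforts': array([ -0. , -39.2,  18.9,   4.2,  -0. ,   0. ]), 'position': array([178.6, 598.9, 231.3]), 'ee_rot': array([ 1. , -0.1,  0. , -0. ]), 'contact_force': array([-1.1,  0.3, -0.1]), 'wrist_torque': array([ 0., -0., -0.]), 'gripper_width': 85.30002882537278}
```

View images.

View pics/scene0.png

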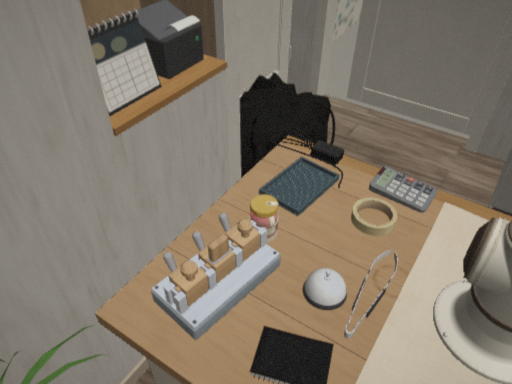

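View pics/top0.png

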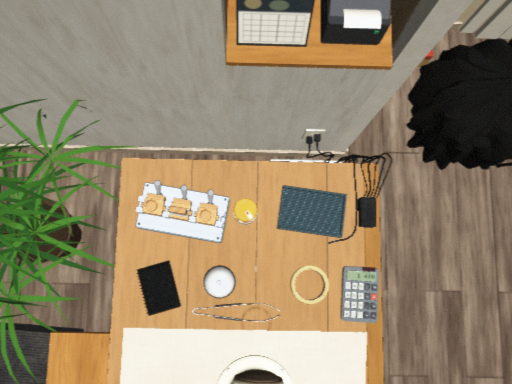

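```bash
cat > fit.py <<'E'
from h import *
from scipy.optimize import least_squares
np.set_printoptions(precision=1,suppress=True)
P={n:optics.get_image(n) for n in("scene","top")}
pts={"console":(0,0,0),"slot_left":(-4,66,45),"slot_mid":(-4,0,45),"slot_right":(-4,-66,45),"bat_left_tip":(55,66,104),"bat_mid_tip":(55,0,104),"bat_right_tip":(55,-66,104),"bar_lock_tab":(-6,0,111)}
obs=[]
for k in pts:
    for n in P:
        r=nets.tip_of(k,P[n])
        if r: obs.append((n,k,r[0]["uv"]))
def T(q,X):
    c,s=np.cos(q[2]),np.sin(q[2]); X=np.array(X,float).reshape(-1,3)
    return np.c_[q[0]+c*X[:,0]-s*X[:,1],q[1]+s*X[:,0]+c*X[:,1],X[:,2]]
def res(q): return np.concatenate([(proj(P[n],T(q,pts[k]))[0]-uv) for n,k,uv in obs])
q0=list(atz(P["top"],(183,213),45)[:2])+[0]
s=least_squares(res,q0,loss="soft_l1"); q=s.x
print("console",q[:2],"yaw %.3f"%q[2])
for (n,k,uv),r in zip(obs,res(q).reshape(-1,2)): print(n,k,np.round(uv,1),r)
print("tab",T(q,(-6,0,111)),"tip",T(q,(55,0,104)))
box=[(sx*60,sy*111,z) for z in(0,45) for sx in(-1,1) for sy in(-1,1)]
for n in P: save(P[n],n+"1",list(proj(P[n],T(q,box)))+list(proj(P[n],T(q,list(pts.values())))))
for n in P:
  for k in("jar","tray"):
    r=nets.silhouettes(k,P[n]); 
    for d in r[:2]: print(n,k,d["conf"],d["extent"])
    if r and k=="tray":
        for d in r[:2]:
            m=d["region"].astype(np.uint8);c=max(cv2.findContours(m,0,2)[0],key=cv2.contourArea)
            b=cv2.boxPoints(cv2.minAreaRect(c)); print([atz(P[n],u,17)[:2] for u in b])
            a=cv2.approxPolyDP(c,0.04*cv2.arcLength(c,True),True)[:,0]; print("poly",[atz(P[n],u,17)[:2] for u in a])
    for d in nets.tip_of(k,P[n])[:2]: print(" tip",n,k,d, atz(P[n],d["uv"],0)[:2])
E
python3 fit.py
```

```text
console [450.8 191.2] yaw -0.185
scene console [219.1 284.4] [ 1.  -0.4]
top console [180.8 212.8] [3.4 0.4]
scene slot_left [192.6 293.5] [-0.3 -1.5]
top slot_left [155.6 207. ] [0.6 0.2]
scene slot_mid [260.6 232.8] [-40.2  37.6]
top slot_mid [181.7 216.6] [-0. -4.]
scene slot_right [244.5 249.3] [1.6 1.4]
top slot_right [205.2 216.8] [2.  1.1]
scene bat_left_tip [166.3 254. ] [ 0.9 -2.5]
top bat_left_tip [158.8 182.1] [-1.1 -1.7]
scene bat_mid_tip [201.5 230.7] [-4.7  0.8]
top bat_mid_tip [185.3 186.3] [-1.1 -0.4]
scene bat_right_tip [240.3 241.5] [-16.5 -28.2]
top bat_right_tip [211.5 191.4] [-0.7  0.1]
scene bar_lock_tab [216.4 246.3] [3.  0.8]
top bar_lock_tab [178.3 207.3] [-0.2  2.7]
tab [[444.9 192.3 111. ]] tip [[504.8 181.1 104. ]]
scene jar 0.78 [245.1, 196.8, 278.7, 242.3]
 tip scene jar {'uv': [261.4, 233.3], 'conf': 0.66} [457.1  37.6]
scene tray 0.81 [259.6, 157.2, 341.0, 215.9]
scene tray 0.54 [164.3, 250.6, 176.9, 274.2]
[array([530.7, -59.9]), array([ 513.9, -294.6]), array([ 388. , -207.5]), array([417.7,  -2.1])]
poly [array([ 398. , -214.3]), array([ 511.1, -224
[... 281 characters left out ...]
 {'uv': [297.4, 185.0], 'conf': 0.81} [ 471.5 -143.4]
top jar 0.93 [233.4, 197.8, 254.5, 225.5]
 tip top jar {'uv': [244.1, 210.9], 'conf': 0.87} [460.4  34. ]
top tray 0.82 [277.5, 188.7, 345.2, 240.7]
top tray 0.28 [170.0, 197.7, 194.4, 218.9]
[array([414.9, -46.5]), array([532.8, -63.2]), array([ 509.8, -236.9]), array([ 392.4, -217.5])]
poly [array([523.5, -63.9]), array([415.6, -51.9]), array([ 396. , -217.5]), array([ 508.8, -229.3])]
[array([485., 230.]), array([486.3, 172.9]), array([431.4, 170.7]), array([430.2, 227.4])]
poly [array([485.3, 217. ]), array([440.6, 225.3]), array([431.2, 181. ]), array([478.3, 175.2])]
 tip top tray {'uv': [313.3, 212.8], 'conf': 0.86} [ 459.4 -148.5]
```

```bash
python3 - <<'E'
from h import *
from scipy.spatial.transform import Rotation as R
s=readout.read_state();print(s["clock"],s["position"],s["ee_rot"]);M=R.from_quat(s["ee_rot"]).as_matrix();print(M, "yaw x",np.arctan2(M[1,0],M[0,0]))
E
```

```text
3.25 [178.57090086 598.94101169 231.31243419] [ 9.89520828e-01 -1.44390202e-01 -8.28100887e-07 -3.73874715e-06]
[[ 9.58302939e-01 -2.85754224e-01 -5.59169242e-07]
 [-2.85754224e-01 -9.58302939e-01  7.63827567e-06]
 [-2.71852306e-06 -7.15999705e-06 -1.00000000e+00]] yaw x -0.28979337701002056
```

View pics/scene1.png

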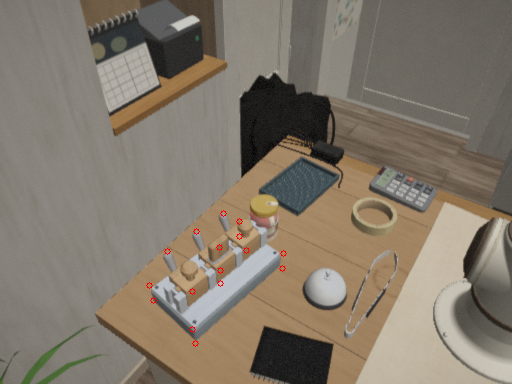

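View pics/wrist0.png

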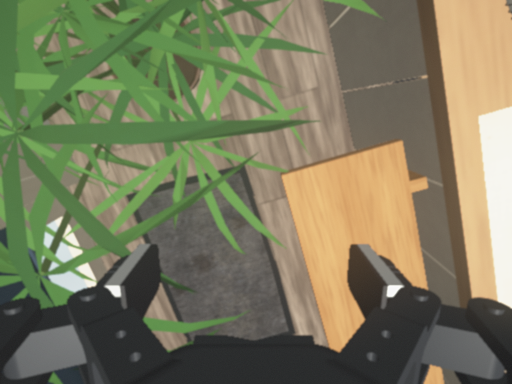

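Emit:
move_arm(
  steps=[
    [0,20,-31,0,0,0,-0.113],
    [0,41,-62,0,0,0,-0.226],
    [0,62,-93,0,0,0,-0.339],
    [0,82,-124,0,0,0,-0.452],
    [0,103,-155,0,0,0,-0.565],
  ],
)

```text
clock: 3.67
position: [282.1, 442.4, 231.4]
ee_rot: [0.909, -0.417, 0.0, -0.0]
contact_force: [1.2, 0.8, 0.1]
gripper_width: 42.9
```

Emit:
move_arm(
  steps=[
    [0,20,-31,0,0,0,-0.113],
    [0,41,-62,0,0,0,-0.226],
    [0,62,-93,0,0,0,-0.339],
    [0,82,-124,0,0,0,-0.452],
    [0,103,-155,0,0,0,-0.565],
  ],
)

```text
clock: 4.08
position: [385.1, 287.3, 231.7]
ee_rot: [0.757, -0.654, -0.0, -0.0]
contact_force: [0.1, 1.3, 0.3]
gripper_width: 42.7
```

Emit:
move_arm(
  steps=[
    [0,20,-31,0,0,0,-0.113],
    [0,41,-62,0,0,0,-0.226],
    [0,60,-97,0,0,0,-0.336],
    [0,60,-97,0,0,0,-0.336],
    [0,60,-97,0,0,0,-0.336],
  ],
)

```text
clock: 4.5
position: [445.3, 190.1, 231.4]
ee_rot: [-0.637, 0.771, 0.0, 0.0]
contact_force: [0.0, 0.1, 0.3]
gripper_width: 42.7
```

```bash
cat > w.py <<'E'
from h import *
import sys
np.set_printoptions(precision=2,suppress=True)
from scipy.spatial.transform import Rotation as R
p=optics.get_image("wrist")
s=readout.read_state();M=R.from_quat(s["ee_rot"]).as_matrix();print(s["clock"],s["position"],"yawx",np.arctan2(M[1,0],M[0,0]),s["joints"],s["contact_force"],s["gripper_width"])
for k,z in (("bar_lock_tab",111),("bar_lock_mid",87),("bat_mid_tip",104),("slot_mid",45),("knob_lock_a_mid",84),("jar",0)):
    for d in nets.tip_of(k,p)[:3]: print(k,np.array(d["uv"]),"%.2f"%d["conf"],atz(p,d["uv"],z))
save(p,sys.argv[1]); import pickle; pickle.dump({k:p[k] for k in p},open(sys.argv[1]+".pkl","wb"))
E
python3 w.py wrist2
```

```text
4.55 [444.88 191.3  231.39] yawx -1.7572224361714526 [ 0.74  0.14 -0.33 -0.   -1.1  -0.93] [0.11 0.6  0.57] 42.51750339047538
bar_lock_tab [256.8 190.3] 0.97 [443.54 193.23 111.  ]
bar_lock_mid [251.  184.9] 0.84 [448.87 193.26  87.  ]
bat_mid_tip [179.5 190.5] 0.66 [511.51 182.28 104.  ]
bat_mid_tip [256.2 188.8] 0.55 [444.08 193.59 104.  ]
bat_mid_tip [253.6 247.4] 0.36 [457.02 248.88 104.  ]
slot_mid [178.1 115.3] 0.47 [510.2  117.76  45.  ]
knob_lock_a_mid [251.5 246.7] 0.69 [460.71 256.89  84.  ]
jar [217.4  23.4] 0.82 [455.14  31.78   0.  ]
```

View pics/wrist2.png

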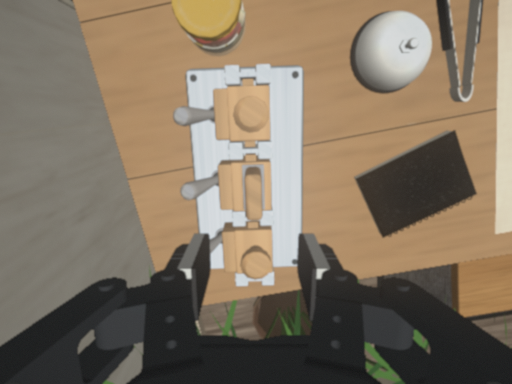

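```bash
python3 - <<'E'
from h import *
import pickle
np.set_printoptions(precision=1,suppress=True)
p=pickle.load(open("wrist2.pkl","rb"))
im=cv2.resize(p["frame"][50:300,160:330],None,fx=3,fy=3,interpolation=cv2.INTER_CUBIC)[:600*2]
cv2.imwrite("pics/crop2.png",cv2.resize(im,None,fx=.8,fy=.8))
print(ray(p,(256,192)))
for n,uv,z in(("near R",(303,67),45),("near L",(300,266),45),("tab top r",(263,164),129),("far R",(188,70),45)): print(n,atz(p,uv,z))
E
```

```text
(array([433.1, 124.6, 375.4]), array([ 0. ,  0.3, -1. ]))
near R [378.6  96.3  45. ]
near L [413.7 309.1  45. ]
tab top r [434.  168.3 129. ]
far R [489.8  77.7  45. ]
```

View pics/crop2.png

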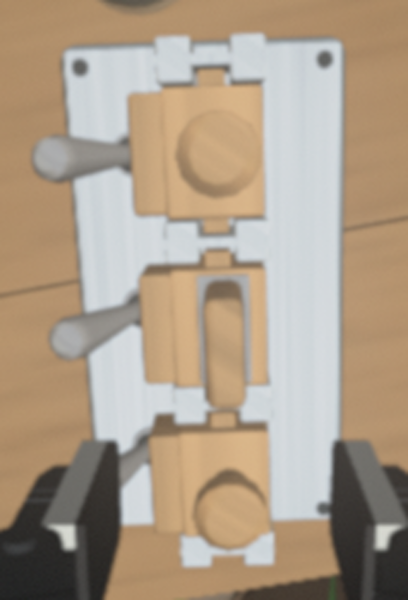

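```bash
python3 - <<'E'
from h import *
import pickle
np.set_printoptions(precision=1,suppress=True)
p=pickle.load(open("wrist2.pkl","rb"))
f=lambda u,v:(160+u/2.4,50+v/2.4)
S=[atz(p,f(*c),45) for c in((80,67),(325,59),(323,508))]
C=[atz(p,f(*c),45) for c in((66,46),(342,40),(341,518))]
for Q in(S,C):
    d=Q[1]-Q[2]; e=Q[0]-Q[1]
    print("centre",(Q[0]+Q[2])/2,"len",np.linalg.norm(d),np.linalg.norm(e),"yaw",np.arctan2(d[0],-d[1])*-1, np.arctan2(e[1],e[0]))
a,b=[atz(p,f(*c),129) for c in((225,282),(226,408))]; print("tab top",a,b,(a+b)/2,np.linalg.norm(a-b),"yaw",np.arctan2(a[1]-b[1],a[0]-b[0])+np.pi/2)
E
```

```text
centre [452.7 194.1  45. ] len 203.23607579436467 100.74239253057242 yaw 0.15843468514546494 -0.15862388011534817
centre [450.7 193.1  45. ] len 215.90910947090907 112.70094817414602 yaw 0.1499444521366549 -0.16902450661366059
tab top [441.7 169.7 129. ] [449.7 213.2 129. ] [445.7 191.5 129. ] 44.19008126671439 yaw -0.18113855557520453
```

Emit:
move_arm(
  steps=[
    [0,1,1,-30,0,0,0.02],
    [0,1,1,-60,0,0,0.02],
    [0,1,1,-90,0,0,0.02],
    [0,1,1,-115,0,0,0.02],
    [0,1,1,-115,0,0,0.02],
  ],
)

```text
clock: 5.27
position: [442.3, 191.4, 111.8]
ee_rot: [-0.647, 0.763, 0.0, -0.005]
contact_force: [-0.3, 1.0, -0.3]
gripper_width: 42.6
```

```bash
python3 w.py wrist3
```

```text
5.3167 [444.08 192.4  114.43] yawx -1.7344802826986085 [ 0.75  0.28 -0.49 -0.   -0.81 -0.91] [0.01 0.09 0.3 ] 42.49191890404625
bar_lock_tab [246.4 251.5] 0.62 [446.74 193.68 111.  ]
bar_lock_tab [113.7 119.9] 0.60 [494.4  120.54 111.  ]
bar_lock_mid [243.5 232. ] 0.87 [448.58 192.5   87.  ]
bat_mid_tip [126.1 247.7] 0.69 [509.04 184.26 104.  ]
knob_lock_a_mid [245.7 329.2] 0.86 [458.94 259.42  84.  ]
```

View pics/wrist3.png

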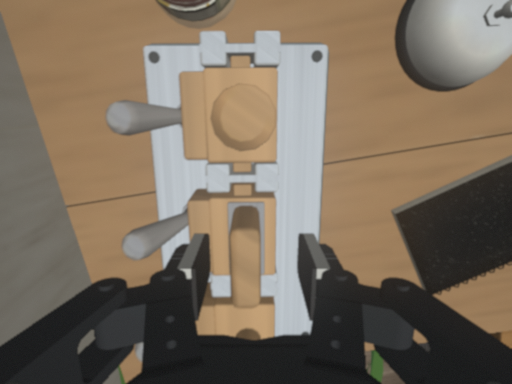

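```bash
python3 - <<'E'
from h import *
import pickle
np.set_printoptions(precision=1,suppress=True)
p=pickle.load(open("wrist3.pkl","rb"))
print(atz(p,(246,208),129),atz(p,(245,302),129))
for c in((232,255),(260,255)): print(atz(p,c,129))
Q=[atz(p,c,45) for c in((153,57),(317,56))];print(Q)
print(proj(p,[[444.6,192.9,115],[444.6,192.9,129]]))
im=cv2.resize(p["frame"][190:350,150:350],None,fx=3.5,fy=3.5,interpolation=cv2.INTER_CUBIC);cv2.imwrite("pics/crop3.png",im)
E
```

```text
[441.8 165.6 129. ] [450.  210.2 129. ]
[451.6 185.9 129. ]
[439.4 188.  129. ]
[array([487.8,  85.1,  45. ]), array([387.2, 101.2,  45. ])]
[[250.3 252.9]
 [250.2 266.7]]
```

View pics/crop3.png

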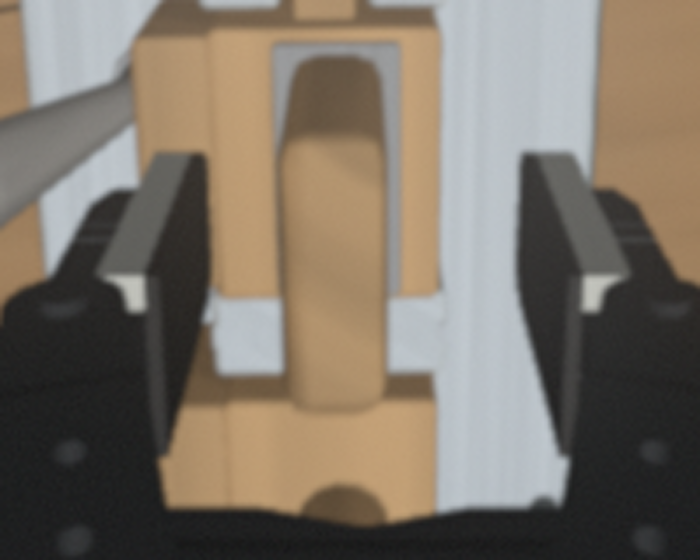

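Emit:
move_arm(
  steps=[
    [0,3,-0.5,-10,0,0,0],
    [0,3,-0.5,-21,0,0,0],
    [0,3,-0.5,-21,0,0,0],
    [-0.35,3,-0.5,-21,0,0,0],
    [-0.35,3,-0.5,-21,0,0,0],
  ],
)

```text
clock: 6.03
position: [448.9, 192.5, 95.5]
ee_rot: [-0.646, 0.763, -0.0, 0.0]
contact_force: [0.1, -0.1, 0.6]
gripper_width: 27.5
```

```bash
python3 w.py wrist4; python3 - <<'E'
import cv2
im=cv2.imread("pics/wrist4.png");cv2.imwrite("pics/crop4.png",cv2.resize(im[190:350,150:350],None,fx=3.5,fy=3.5,interpolation=cv2.INTER_CUBIC))
E
```

```text
6.0833 [448.95 192.6   95.71] yawx -1.7357178129890847 [ 0.74  0.31 -0.5   0.   -0.76 -0.9 ] [0.84 0.52 0.72] 27.802260044128264
bar_lock_tab [257.8 260.9] 0.77 [447.42 192.6  111.  ]
bar_lock_mid [256.9 244.8] 0.68 [448.1  195.63  87.  ]
bat_mid_tip [128.6 260.4] 0.94 [508.33 185.89 104.  ]
knob_lock_a_mid [253.5 343.6] 0.84 [460.5  259.09  84.  ]
```

View pics/crop4.png

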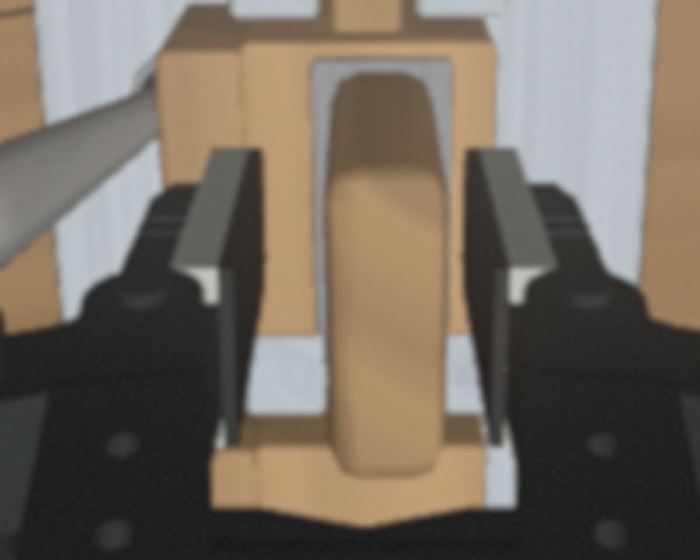

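Emit:
move_arm(
  steps=[
    [-0.35,-2.5,0.4,0,0,0,0],
    [-0.35,-2.5,0.4,0,0,0,0],
    [-0.6,-2.5,0.4,0,0,0,0],
    [-0.6,-2.5,0.4,0,0,0,0],
  ],
)

```text
clock: 6.72
position: [446.0, 192.8, 95.4]
ee_rot: [-0.647, 0.763, -0.0, 0.0]
contact_force: [0.3, -0.5, -0.2]
gripper_width: 17.0
```

```bash
python3 w.py wrist5; python3 - <<'E'
import cv2
im=cv2.imread("pics/wrist5.png");cv2.imwrite("pics/crop5.png",cv2.resize(im[190:350,150:350],None,fx=3.5,fy=3.5,interpolation=cv2.INTER_CUBIC))
E
```

```text
6.7667 [446.08 192.87  95.35] yawx -1.7356973800510547 [ 0.74  0.3  -0.51  0.   -0.76 -0.91] [ 0.21 -0.45 -0.33] 16.677091143869504
bar_lock_tab [255.4 264.8] 0.62 [445.94 194.6  111.  ]
bar_lock_mid [250.2 242.4] 0.87 [448.47 193.99  87.  ]
bat_mid_tip [120.  257.5] 0.58 [508.97 184.04 104.  ]
knob_lock_a_mid [249.4 344.5] 0.95 [460.09 259.51  84.  ]
```

View pics/crop5.png

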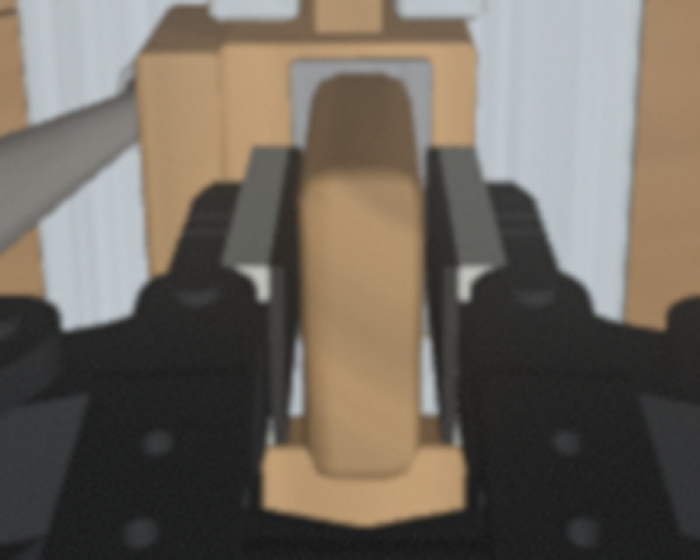

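Centred with the tab between the pads (no force). Close fully.

Emit:
move_arm(
  steps=[
    [-1,0,0,0,0,0,0],
    [-1,0,0,0,0,0,0],
    [-1,0,0,0,0,0,0],
    [-1,0,0,0,0,0,0],
  ],
)

```text
clock: 7.4
position: [446.2, 192.9, 95.4]
ee_rot: [-0.646, 0.763, -0.0, 0.0]
contact_force: [-0.4, 0.2, -0.2]
gripper_width: 13.2
```

Emit:
move_arm(
  steps=[
    [-1,0,0,3,0,0,0],
    [-1,0,0,6,0,0,0],
    [-1,0,0,6,0,0,0],
  ],
)

```text
clock: 7.65
position: [446.0, 192.8, 101.6]
ee_rot: [-0.646, 0.763, 0.0, 0.0]
contact_force: [-0.0, -0.0, -2.2]
gripper_width: 13.2
```

Emit:
move_arm(
  steps=[
    [-1,0,0,5,0,0,0],
    [-1,0,0,10,0,0,0],
    [-1,0,0,16,0,0,0],
    [-1,0,0,22,0,0,0],
    [-1,0,0,28,0,0,0],
  ],
)

```text
clock: 8.07
position: [446.1, 192.9, 130.1]
ee_rot: [-0.646, 0.763, 0.0, 0.0]
contact_force: [0.3, 0.1, -2.2]
gripper_width: 13.2
```

Emit:
move_arm(
  steps=[
    [-1,0,0,8,0,0,0],
    [-1,0,0,18,0,0,0],
    [-1,0,0,32,0,0,0],
    [-1,0,0,55,0,0,0],
    [-1,0,0,80,0,0,0],
  ],
)

```text
clock: 8.48
position: [445.3, 192.3, 209.9]
ee_rot: [-0.646, 0.763, 0.0, -0.001]
contact_force: [0.4, 0.4, -1.8]
gripper_width: 13.1
```

```bash
python3 w.py wrist6; python3 - <<'E'
from h import *
p=optics.get_image("scene");save(p,"scene6")
for k in("jar","tray"):print(k,[(d["uv"],d["conf"]) for d in nets.tip_of(k,p)[:1]])
E
```

```text
8.5333 [448.61 194.06 216.14] yawx -1.7342160703121319 [ 0.74  0.16 -0.35  0.   -1.05 -0.91] [1.55 1.36 2.79] 13.64208933726706
bar_lock_tab [254.8 263.8] 0.89 [454.77 253.14 111.  ]
bar_lock_mid [251.1 242.4] 0.56 [456.52 243.68  87.  ]
bat_mid_tip [178.4 197.6] 0.69 [507.67 186.85 104.  ]
slot_mid [251.1 177.7] 0.78 [448.19 192.84  45.  ]
jar [215.9  17.4] 0.75 [457.58  33.48   0.  ]
jar [([260.9, 234.4], 0.62)]
tray [([296.3, 183.4], 0.78)]
```

View pics/scene6.png

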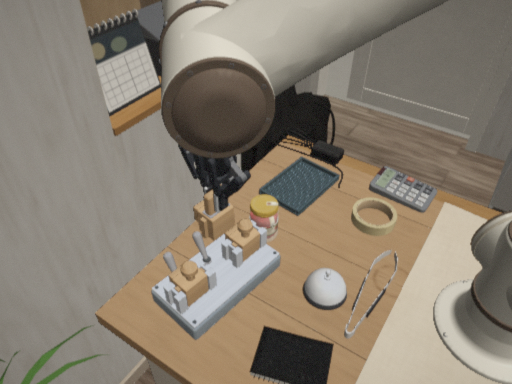

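View pics/wrist6.png

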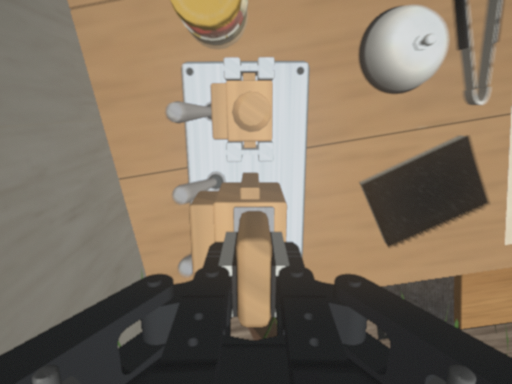

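Emit:
move_arm(
  steps=[
    [-1,1,-15,0,0,0,0.01],
    [-1,3,-45,0,0,0,0.02],
    [-1,4,-75,0,0,0,0.03],
    [-1,5,-105,0,0,0,0.04],
    [-1,5,-135,0,0,0,0.05],
  ],
)

```text
clock: 9.4
position: [450.8, 56.6, 208.8]
ee_rot: [-0.666, 0.746, 0.0, -0.001]
contact_force: [0.8, 0.5, -2.2]
gripper_width: 13.3
```

Emit:
move_arm(
  steps=[
    [-1,1,-30,0,0,0,0],
    [-1,2,-60,0,0,0,0],
    [-1,3,-90,0,0,0,0],
    [-1,4,-120,0,0,0,0],
    [-1,4,-150,0,0,0,0],
  ],
)

```text
clock: 9.82
position: [454.8, -93.6, 209.0]
ee_rot: [-0.665, 0.747, 0.0, -0.0]
contact_force: [0.9, -0.0, -1.9]
gripper_width: 13.2
```

Emit:
move_arm(
  steps=[
    [-1,1,-25,0,0,0,0],
    [-1,1,-40,0,0,0,0],
    [-1,1,-48,-10,0,0,0],
    [-1,1,-48,-40,0,0,0],
    [-1,1,-48,-70,0,0,0],
  ],
)

```text
clock: 10.23
position: [456.7, -140.4, 138.7]
ee_rot: [-0.665, 0.747, -0.001, 0.001]
contact_force: [-0.5, 0.2, -4.0]
gripper_width: 13.0
```

```bash
python3 w.py wrist7; python3 - <<'E'
from h import *
for n in("scene","top"):
    p=optics.get_image(n);save(p,n+"7")
E
```

```text
10.2833 [ 451.48 -139.55  131.87] yawx -1.6887193405747545 [ 0.04  0.24 -0.49 -0.   -0.86 -0.16] [-2.79  0.22 -8.08] 13.083049675960845
bar_lock_tab [254.  263.8] 0.70 [ 459.85 -116.52  111.  ]
bar_lock_mid [251.7 242.4] 0.58 [ 461.07 -119.89   87.  ]
jar [274.5 339.8] 0.77 [455.54  33.44   0.  ]
```

View pics/scene7.png

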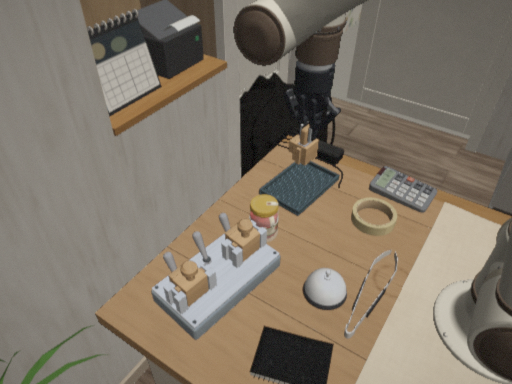

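View pics/wrist7.png

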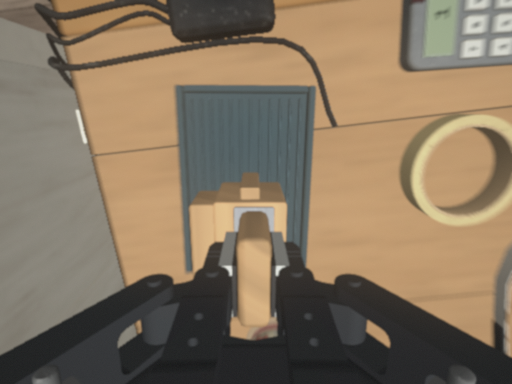

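```bash
python3 - <<'E'
from h import *
import pickle
np.set_printoptions(precision=1,suppress=True)
p=pickle.load(open("wrist7.pkl","rb"))
print([atz(p,c,17) for c in((178,87),(313,87),(187,270),(309,240))])
s=readout.read_state();print(s["clock"],s["position"],s["contact_force"])
E
```

```text
[array([ 508.1, -229.4,   17. ]), array([ 400.9, -216.8,   17. ]), array([529. , -67.9,  17. ]), array([413.2, -85.2,  17. ])]
10.6833 [ 457.1 -140.   140.8] [ 0.5 -0.  -1.9]
```

Emit:
move_arm(
  steps=[
    [-1,0,0,-25,0,0,0],
    [-1,0,0,-50,0,0,0],
    [-1,0,0,-70,0,0,0],
    [-1,0,0,-78,0,0,0],
    [-1,0,0,-80,0,0,0],
  ],
)

```text
clock: 11.1
position: [455.6, -140.1, 58.6]
ee_rot: [-0.665, 0.747, 0.001, -0.001]
contact_force: [-0.4, 0.5, -2.0]
gripper_width: 13.0
```

Emit:
move_arm(
  steps=[
    [-1,0,0,0,0,0,0],
    [-1,0,0,-1.5,0,0,0],
    [-1,0,0,-3,0,0,0],
    [-1,0,0,-3,0,0,0],
  ],
)

```text
clock: 11.43
position: [456.7, -140.1, 57.1]
ee_rot: [-0.665, 0.747, -0.001, 0.001]
contact_force: [-1.2, 0.1, -2.4]
gripper_width: 13.3
```

Emit:
move_arm(
  steps=[
    [-1,0,0,-1,0,0,0],
    [-1,0,0,-2,0,0,0],
    [-1,0,0,-2,0,0,0],
  ],
)

```text
clock: 11.68
position: [456.6, -140.2, 55.4]
ee_rot: [-0.665, 0.746, -0.001, 0.0]
contact_force: [-1.1, 0.1, 3.6]
gripper_width: 13.4
```

```bash
python3 -c "
from h import *
s=readout.read_state();print(s['clock'],s['position'],s['contact_force'])"
```

```text
11.6833 [ 456.63711333 -140.19046535   55.38419701] [-1.13137273  0.0556311   3.63100384]
```

Emit:
move_arm(
  steps=[
    [-0.6,0,0,0,0,0,0],
    [-0.4,0,0,0,0,0,0],
    [-0.1,0,0,0,0,0,0],
    [-0.1,0,0,0,0,0,0],
  ],
)

```text
clock: 12.02
position: [456.2, -140.2, 54.4]
ee_rot: [-0.665, 0.747, -0.0, 0.0]
contact_force: [0.4, 0.1, -0.0]
gripper_width: 38.5
```

Emit:
move_arm(
  steps=[
    [-0.1,0,0,10,0,0,0],
    [-0.1,0,0,30,0,0,0],
    [-0.1,0,0,65,0,0,0],
    [-0.1,0,0,105,0,0,0],
    [-0.1,0,0,140,0,0,0],
  ],
)

```text
clock: 12.43
position: [456.0, -140.3, 196.3]
ee_rot: [-0.665, 0.746, -0.0, -0.0]
contact_force: [1.1, -0.6, 0.3]
gripper_width: 38.7
```

```bash
python3 w.py wrist8; python3 - <<'E'
from h import *
for n in("scene",):
    p=optics.get_image(n);save(p,n+"8")
p=optics.get_image("top");save(p,"top8")
print([atz(p,(u,155),0) for u in(130,200)])
E
```

```text
12.4833 [ 460.52 -141.1   203.78] yawx -1.6835920027090907 [ 0.04  0.16 -0.39  0.   -1.01 -0.16] [ 1.57 -0.51  5.97] 38.28679602696223
bar_lock_tab [253.6 185.6] 0.62 [ 455.33 -150.54  111.  ]
bar_lock_mid [252.  181.2] 0.63 [ 456.91 -148.54   87.  ]
jar [273.1 308.2] 0.81 [452.44  35.5    0.  ]
[array([604.02502604, 342.3082282 ,   0.        ]), array([608.59150147, 155.50386946,   0.        ])]
```

View pics/scene8.png

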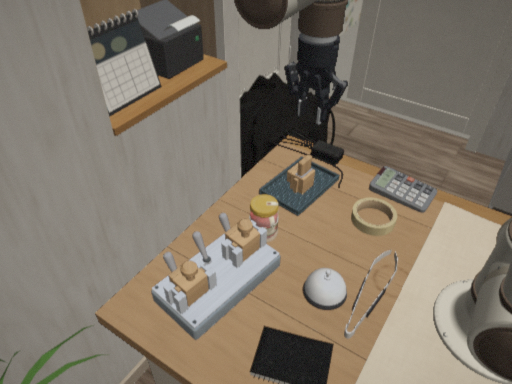

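View pics/wrist8.png

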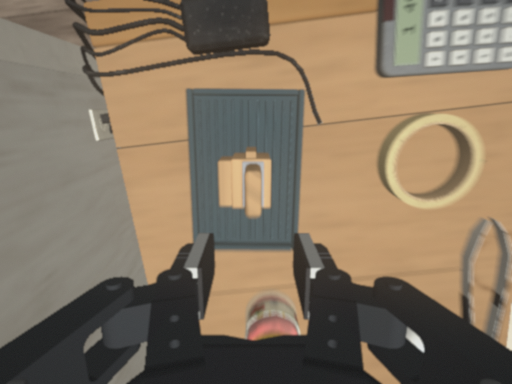

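View pics/top8.png

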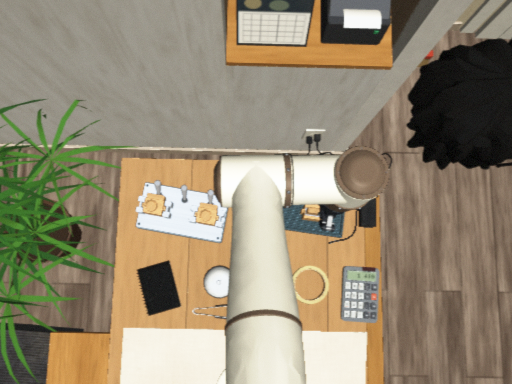

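Emit:
move_arm(
  steps=[
    [0,2,15,10,0,0,0],
    [0,5,50,15,0,0,-0.01],
    [0,10,88,15,0,0,-0.02],
    [0,16,126,15,0,0,-0.03],
    [0,24,164,15,0,0,-0.05],
  ],
)

```text
clock: 13.3
position: [479.5, 25.2, 208.7]
ee_rot: [-0.646, 0.763, 0.0, -0.001]
contact_force: [0.4, -0.5, -0.4]
gripper_width: 42.5
```

Emit:
move_arm(
  steps=[
    [0,8,38,0,0,0,0],
    [0,16,76,0,0,0,0],
    [0,22,114,0,0,0,0],
    [0,26,145,0,0,0,0],
    [0,28,160.5,0,0,0,0],
  ],
)

```text
clock: 13.72
position: [508.3, 187.5, 208.0]
ee_rot: [-0.648, 0.762, 0.0, -0.001]
contact_force: [0.3, -0.2, -0.4]
gripper_width: 42.6
```

Emit:
move_arm(
  steps=[
    [0,0,0,-20,0,0,0],
    [0,0,0,-40,0,0,0],
    [0,0,0,-60,0,0,0],
    [0,0,0,-70,0,0,0],
    [0,0,0,-70,0,0,0],
  ],
)

```text
clock: 14.13
position: [506.4, 182.9, 136.2]
ee_rot: [-0.646, 0.763, 0.0, -0.003]
contact_force: [-1.1, 0.7, 0.6]
gripper_width: 42.2
```

```bash
python3 w.py wrist9;python3 -c "
from h import *
p=optics.get_image('scene');save(p,'scene9')"
```

```text
14.1833 [507.56 183.49 138.09] yawx -1.7361476115351024 [ 0.65  0.33 -0.33  0.   -0.91 -0.81] [ 0.19 -0.7   0.54] 42.42251611900914
bat_mid_tip [250.1 226.2] 0.92 [508.97 184.06 104.  ]
slot_mid [330.7 197.5] 0.75 [447.27 193.28  45.  ]
slot_mid [254.5 323.8] 0.51 [524.57 296.31  45.  ]
```

View pics/wrist9.png

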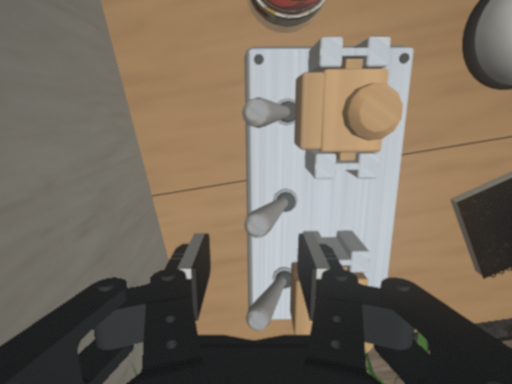

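View pics/scene9.png

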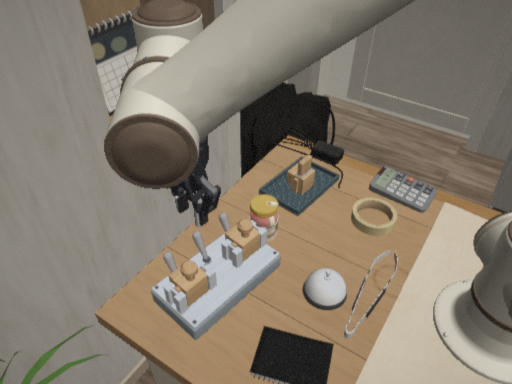

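Emit:
move_arm(
  steps=[
    [0,0,0,-18,0,0,0],
    [0,0,0,-36,0,0,0],
    [0,0,0,-50,0,0,0],
    [0,0,0,-53,0,0,0],
    [0,0,0,-53,0,0,0],
  ],
)

```text
clock: 14.95
position: [507.7, 184.0, 85.8]
ee_rot: [-0.646, 0.763, 0.0, -0.001]
contact_force: [1.0, 0.2, -0.3]
gripper_width: 42.7
```

```bash
python3 w.py wrist10
```

```text
15.0 [508.39 184.44  86.72] yawx -1.7354560326006148 [ 0.65  0.4  -0.39  0.   -0.79 -0.81] [-0.1   0.14 -0.3 ] 42.58403074452254
bat_mid_tip [255.1 265.5] 0.82 [507.65 184.76 104.  ]
bat_mid_tip [361.9 354.2] 0.71 [464.59 239.89 104.  ]
slot_mid [353.7 218.6] 0.64 [446.7  194.16  45.  ]
knob_lock_a_mid [362.9 353.9] 0.58 [458.82 259.09  84.  ]
```

View pics/wrist10.png

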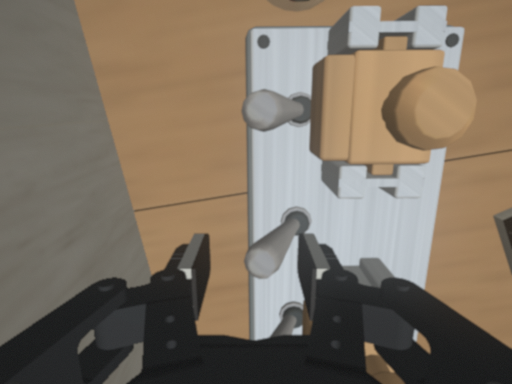

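Emit:
move_arm(
  steps=[
    [0,-6,1,0,0,0,0],
    [0,-12,2,0,0,0,0],
    [0,-17,2.8,0,0,0,0],
    [0,-22,3.7,0,0,0,0],
    [0,-27,4.5,0,0,0,0],
  ],
)

```text
clock: 15.72
position: [481.6, 189.5, 87.1]
ee_rot: [-0.647, 0.763, -0.0, 0.001]
contact_force: [2.3, 0.4, 1.1]
gripper_width: 42.7
```

Emit:
move_arm(
  steps=[
    [0,-5,0.8,0,0,0,0],
    [0,-10,1.7,0,0,0,0],
    [0,-15,2.5,0,0,0,0],
    [0,-20,3.3,0,0,0,0],
    [0,-20,3.3,0,0,0,0],
  ],
)

```text
clock: 16.13
position: [459.4, 191.8, 85.9]
ee_rot: [-0.647, 0.763, 0.0, -0.001]
contact_force: [0.5, 0.6, -0.1]
gripper_width: 42.6
```

```bash
python3 w.py wrist11
```

```text
16.1833 [460.11 191.95  86.05] yawx -1.7352731374075814 [ 0.72  0.34 -0.49 -0.   -0.75 -0.89] [ 0.42 -0.18 -0.33] 42.50133594455037
bat_mid_tip [255.9 265. ] 0.82 [458.94 192.35 104.  ]
knob_lock_a_mid [256.3 263.4] 0.27 [460.15 202.01  84.  ]
```

View pics/wrist11.png

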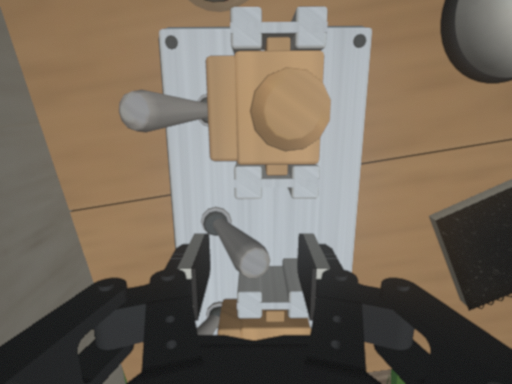

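Emit:
move_arm(
  steps=[
    [0,0,0,10,0,0,0],
    [0,0,0,30,0,0,0],
    [0,0,0,60,0,0,0],
    [0,0,0,100,0,0,0],
    [0,0,0,130,0,0,0],
  ],
)

```text
clock: 16.9
position: [461.6, 192.1, 218.9]
ee_rot: [-0.646, 0.763, -0.0, 0.001]
contact_force: [0.7, 1.4, -0.3]
gripper_width: 42.5
```

Emit:
move_arm(
  steps=[
    [0,-20,0,10,0,0,0],
    [0,-60,0,20,0,0,0],
    [0,-60,0,20,0,0,0],
    [0,-60,0,20,0,0,0],
  ],
)

```text
clock: 17.23
position: [400.1, 192.1, 237.4]
ee_rot: [-0.647, 0.762, 0.0, 0.001]
contact_force: [0.9, 0.4, -0.7]
gripper_width: 42.7
```

```bash
python3 w.py wrist12; python3 -c "
from h import *
p=optics.get_image('scene');save(p,'scene12')
for k in('jar','bar_lock_mid'):print(k,[(d['uv'],d['conf']) for d in nets.tip_of(k,p)[:2]])"
```

```text
17.2833 [400.85 192.22 236.88] yawx -1.7348978502350714 [ 0.81  0.07 -0.4   0.   -1.1  -0.98] [ 0.17 -0.61  0.14] 42.617677844725144
bat_mid_tip [190.7 194. ] 0.90 [459.17 192.46 104.  ]
slot_mid [208.1 176.8] 0.81 [451.05 190.63  45.  ]
knob_lock_a_mid [209. 251.] 0.80 [458.74 260.04  84.  ]
jar [179.2  33.1] 0.82 [458.15  35.66   0.  ]
jar [([261.6, 235.9], 0.57)]
bar_lock_mid [([302.1, 172.0], 0.59), ([300.5, 165.7], 0.56)]
```

View pics/wrist12.png

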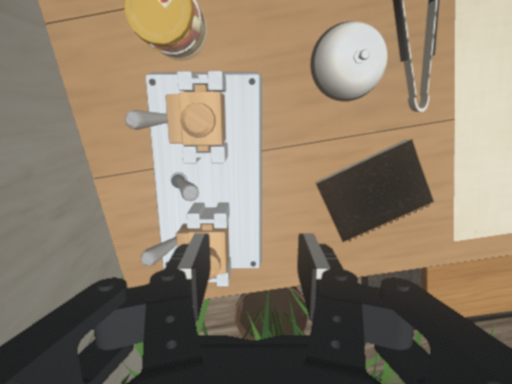

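View pics/scene12.png

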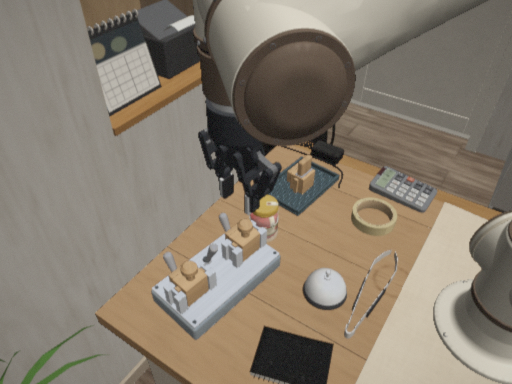

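The middle bat leans towards the robot (tip at pixel 190,194 in the wrist view). The other two bats are still off with their knob locks seated. The lock stands upright in the tray and the jar hasn't moved.

```bash
python3 -c "
from h import *
print(workorder.job_done())"
```

```text
the job is handed in; nothing more can be done
None
```

I switched on the released warmer, whose bar lock was in the middle keyway, and handed the job in at about 17 s; no verdict was reported.

- **Lock:** I lifted it straight up out of its keyway. The wrist force during the lift was about 2 N, roughly the lock's own weight. I stood it on the tray floor, with about 4 N at touchdown, and let go. The last pictures show it standing upright inside the tray.
- **Toggle:** I straddled the middle bat with the half-open fingers and drew it towards the robot; the readings at the end of each move showed no more than about 2.5 N. In the last wrist picture its tip is at about (459, 192) mm, where it was about (509, 184) mm when off. That is the full 50 mm swing to on.
- **Left alone:** In the last pictures both knob locks are still in their keyways with their toggles off. The jar reads (458, 36) mm against about (459, 36) mm at the start, so it has not shifted within measuring error.
- **Checks that disagreed:** Some early network detections were wrong, such as one for the middle slot and one for the right bat tip in the scene view. The first fit of the console gave a yaw of -0.185 rad, but the wrist view gave about -0.165 rad, which I used. One finger alignment was about 2.5 mm off, and I corrected it before closing on the lock.

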